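# Line up the reagent bottles by height

## Task

Stand the four amber bottles on the row of four black pads in order of height, one upright in the middle of each pad, so that the shortest is next to the roll of tape and the tallest next to the green and white film carton. Do not tip the bottles over, and leave the roll of tape and the carton where they are.

Things in the scene. Friction and masses are not known exactly. Their poses are not given: they have to be found in the camera images.
- bottle_small: Loose amber glass reagent bottle with a black screw cap, the shortest and thinnest of four of the same make: 60 mm tall with cap, body 34 mm in diameter and cylindrical for its lowest 33 mm, then a shoulder up to the narrower cap. It starts upright on the bench. Origin: centre of its underside; z points up along its axis. 60 g, more or less by a third.
- bottle_medium: Loose amber glass reagent bottle with a black screw cap, the second shortest of four of the same make: 78 mm tall with cap, body 42 mm in diameter and cylindrical for its lowest 43 mm, then a shoulder up to the narrower cap. It starts upright on the bench. Origin: centre of its underside; z points up along its axis. 100 g, more or less by a third.
- bottle_large: Loose amber glass reagent bottle with a black screw cap, the second tallest of four of the same make: 98 mm tall with cap, body 50 mm in diameter and cylindrical for its lowest 54 mm, then a shoulder up to the narrower cap. It starts upright on the bench. Origin: centre of its underside; z points up along its axis. 170 g, more or less by a third.
- bottle_tallest: Loose amber glass reagent bottle with a black screw cap, the tallest and widest of four of the same make: 120 mm tall with cap, body 58 mm in diameter and cylindrical for its lowest 67 mm, then a shoulder up to the narrower cap. It starts upright on the bench. Origin: centre of its underside; z points up along its axis. 270 g, more or less by a third.
- pad_1: Fixed flat round black rubber pad, 62 mm in diameter, 3 mm thick, one of four alike in a row about 75 mm apart on a fixed aluminium strip (84 x 312 x 5 mm); an end pad, the leftmost as the robot sees it. Origin: centre of its underside, 5 mm above the bench, so its upper face is 8 mm above the bench; its y axis points along the row, to the left, its x axis across the row, away from the robot.
- pad_2: Fixed flat round black rubber pad, 62 mm in diameter, 3 mm thick, one of four alike in a row about 75 mm apart on a fixed aluminium strip (84 x 312 x 5 mm); second from the left as the robot sees it. Origin: centre of its underside, 5 mm above the bench, so its upper face is 8 mm above the bench; its y axis points along the row, to the left, its x axis across the row, away from the robot.
- pad_3: Fixed flat round black rubber pad, 62 mm in diameter, 3 mm thick, one of four alike in a row about 75 mm apart on a fixed aluminium strip (84 x 312 x 5 mm); third from the left as the robot sees it. Origin: centre of its underside, 5 mm above the bench, so its upper face is 8 mm above the bench; its y axis points along the row, to the left, its x axis across the row, away from the robot.
- pad_4: Fixed flat round black rubber pad, 62 mm in diameter, 3 mm thick, one of four alike in a row about 75 mm apart on a fixed aluminium strip (84 x 312 x 5 mm); an end pad, the rightmost as the robot sees it. Origin: centre of its underside, 5 mm above the bench, so its upper face is 8 mm above the bench; its y axis points along the row, to the left, its x axis across the row, away from the robot.
- tape: Loose roll of yellowish tape lying flat, 67 mm in diameter, 19 mm tall, just beyond one end of the row of pads (which end differs from start to start). Bystander: not to be moved. Origin: centre of its underside.
- film_carton: Loose green and white film carton, 60 x 115 x 60 mm (x, y, z of its own axes), its long side across the row, standing just beyond the other end of the row of pads from the tape. Bystander: not to be moved. Origin: centre of its underside.
There are look-alikes about, which are no part of the job. Leave any red look-alike of the bottle_tallest alone. What is shaped like the bottle_small but pink is not meant.

How it is judged:
By the outcome, as a careful person would: the job done as asked, in the order asked, and still so for the second after the job is handed in, with the robot touching nothing.
It also fails if it takes over 109 s, if anything falls off the work surface, if the arm or the gripper's body presses on something with over 40 N, if the wrist force passes 120 N, or if a joint passes its speed limit or range.

## Robot

A 6-joint arm with a two-finger parallel gripper is mounted at the origin on a cart in front of the work surface, level with it; the furniture and walls round the work are solid. World frame = base frame: x ahead of the robot, y to its left, z up, the work surface at z = 0. Lengths are in m, angles in degrees, forces in N, time in s.
With the tool pointing down it reaches from about 0.3 to 0.75 m from the base axis. Payload 8.5 kg.
Tool frame: the origin (TCP) lies at the very end of the fingers, on their centre line; the grasp point (between the pads) lies 19 mm behind it (env.hold_point_z is the distance from the TCP to the grasp point, in m); z points along the fingers, y is the line along which they close (so a half turn about z gives the same grasp; the last joint's range is limited). The gripper opens to 85 mm and grips with 20 to 120 N. Pads are 22 mm wide; open, the fingers measure 114 mm over their backs; the gripper's body (76 mm by 85 mm) begins 54 mm behind the grasp point. The pads swing forward as they close: fully open they stand 13 mm farther back than shut.
Start: joints at [-79.486, 21.807, 74.336, -0, 83.858, -12.336], TCP at [0.214, -0.507, 0.231] pointing down, gripper open.
Joint ranges: [-178.18, 178.18], [-50.72, 133.34], [12.68, 142.11], [-81.47, 261.47], [9.98, 163.14], [-165.26, 165.26]. Speed limits (degrees/s): [136.94, 136.94, 180, 180, 180, 180].

## Interface

Orientations are given as a 3x3 rotation matrix whose columns are the frame's x, y, z axes.
In Python, from rig import env, optics gives the robot as it stands.
- The arm moves only by the shell command python3 -m jog 'ROWS' [OPENING] [FORCE]. ROWS is JSON, a list of rows, each an object with "linear": the shift along the tool's x, y, z in units of 40 mm (1.0 is 40 mm), a list of three; "roll": the turn about the tool's z in units of 5 degrees (1.0 is 5 degrees). A call has 1 to 12 rows; each row shifts and turns the commanded pose from where the row before left it, along the tool's axes as they then stand; what a row does not reach is not made up. A row lasts 1/12 s, in which the tool goes at most 41.7 mm and 7.16 degrees, less where a joint would pass 70% of its speed; a pose out of reach is approached as far as the arm can. A call is refused whole if a number of a shift passes 1 or a number of a turn 1, either way. A call with a gripper value outside its range is refused whole. OPENING is the opening, from -1 (shut) to 1 (fully open), set as the call begins (- or left out, the last holds). The fingers move at their own pace and stop on an object; FORCE is the grip in N (left out, the last holds). Time passes only in rows, so rows that do not move let the fingers close. It gives the time, the measured TCP pose, the force, the opening and the grip force at its end, in the units of the state.
- env.observe(): the state, without advancing time (a new reading comes with each control period).
- optics.get_image(name): name is "scene" or "side" or "wrist"; returns the picture (480x640x3 uint8, red, green, blue); there is no depth.
- optics.calibration(name): a dict with "fov_y" (degrees; the focal length in pixels is half the picture's height over the tangent of half this angle, whatever the lens; pixels are square), "cx", "cy" (the principal point, pixels), "D" ([k1, k2, p1, p2, k3] as OpenCV has them; the pictures are not rectified), "T" (4x4, takes a point from camera to world coordinates). Camera axes: x right, y down, z forward; pixel columns grow to the right and rows downward; lengths in m; the calibration is good to about 2 mm. A picture is of the moment at which its call begins: read the wrist's pose just before it. calibration takes no time and is no camera call; for the wrist camera it gives the pose at the moment of the call.
- env.close_job(): hands the job in; it is judged then, once.
The state is a dict: "time_s": time; "q": joint angles; "qvel": joint speeds; "joint_efforts": joint torques, N m; "position": TCP position; "tool_rot": TCP orientation; "ft_force": force on the tool from outside, world axes, zero at the start; "wrist_torque": the same for the moment, N m; "grip_width": finger opening in m; "gripper_force": force on a finger pad.
Only numpy, scipy, OpenCV 4.12 (cv2) and the standard library are available. Lean on these libraries where they do the work, as an engineer would, in place of code of your own. Each camera call takes 0.05 s, during which the arm holds its last target. There are 200 camera calls.

## Working session

There is one attempt and no reset: what is moved stays moved. The work goes in short steps, Python scripts to look and compute and a shell command to move; the robot and the scene stay as the last step left them, time stands still between calls to the robot, and variables do not carry over. Pictures are saved under pics/ and viewed, at most 14 in all, crops included, and the job is handed in when it is done.

```bash
mkdir -p pics; ls; python3 - <<'E'
from rig import env, optics
import cv2, numpy as np
s=env.observe(); print(s['time_s'],s['position'],np.round(s['tool_rot'],3),s['grip_width'])
for n in ("scene","side"):
    cv2.imwrite(f"pics/{n}0.png",optics.get_image(n)[:,:,::-1])
    c=optics.calibration(n); print(n,c['fov_y'],c['cx'],c['cy'],c['D'],np.round(c['T'],3).tolist())
E
```

```text
pics
0.0 [ 0.21351435 -0.50652432  0.23070525] [[ 0.922  0.388 -0.   ]
 [ 0.388 -0.922  0.001]
 [ 0.    -0.001 -1.   ]] 0.08575459172961576
scene 45.472569961803906 315.1250176925381 244.5314841056768 [0.00631611 0.         0.         0.         0.        ] [[0.507, -0.513, 0.692, -0.458], [-0.862, -0.291, 0.415, -0.74], [-0.011, -0.807, -0.59, 0.908], [0.0, 0.0, 0.0, 1.0]]
side 43.13432615899643 315.05904134821304 233.67955473645569 [-0.05446756  0.          0.          0.          0.        ] [[0.992, -0.084, 0.091, 0.398], [-0.122, -0.524, 0.843, -1.44], [-0.023, -0.848, -0.53, 0.86], [0.0, 0.0, 0.0, 1.0]]
```

View pics/scene0.png

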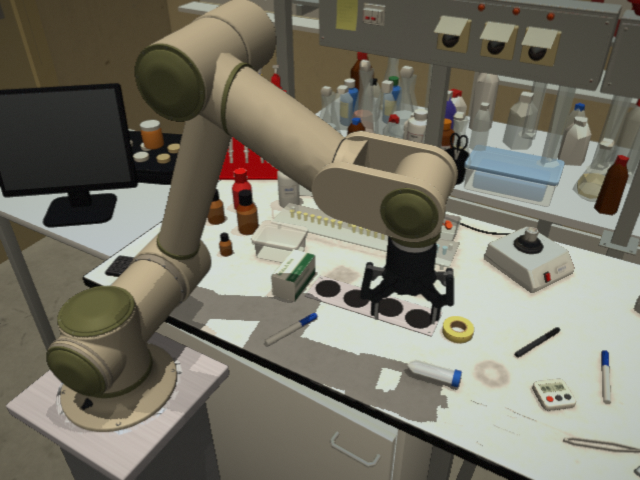

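View pics/side0.png

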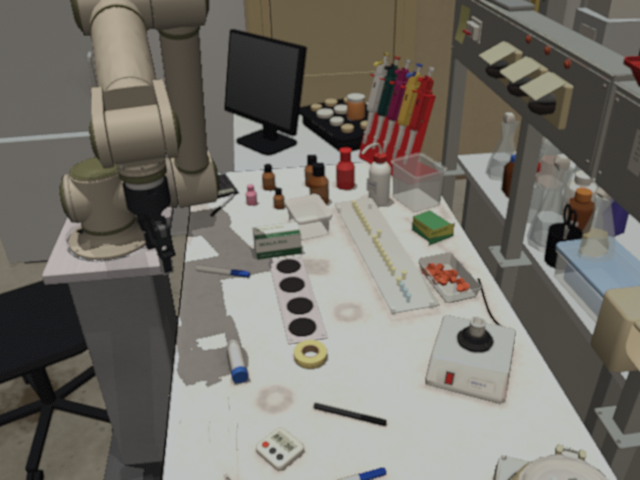

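The scene picture shows the four pads from (328,288) to (418,318), with the carton at (294,275) on the left and the tape at (458,329) on the right. The bottles are at the back left. In the side picture, ambers stand at about (269,178), (279,199), (312,172) and (318,188), with pink (251,195) and red (346,170) look-alikes. I'll enlarge both views.

```bash
python3 - <<'E'
import cv2, numpy as np
a=cv2.imread('pics/side0.png')[140:220,235:405]; b=cv2.imread('pics/scene0.png')[160:270,190:360]
a=cv2.resize(a,None,fx=4,fy=4,interpolation=cv2.INTER_CUBIC)[:, :680]; 
b=cv2.resize(b,None,fx=4,fy=4,interpolation=cv2.INTER_CUBIC)
cv2.imwrite('pics/cropside.png',a);cv2.imwrite('pics/cropscene.png',b)
p=cv2.imread('pics/side0.png')[220:380,200:350]; cv2.imwrite('pics/croppads.png',cv2.resize(p,None,fx=3.6,fy=3.6,interpolation=cv2.INTER_CUBIC))
E
```

```text
(no output)
```

View pics/cropside.png

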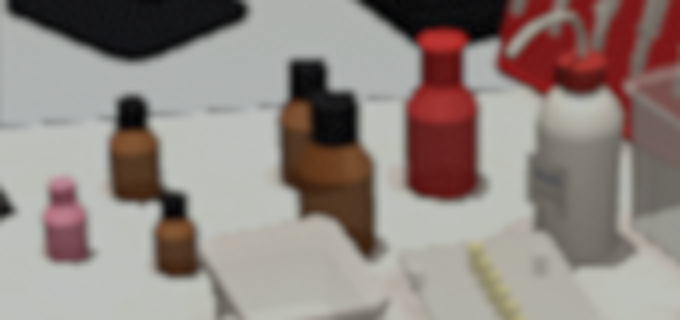

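View pics/cropscene.png

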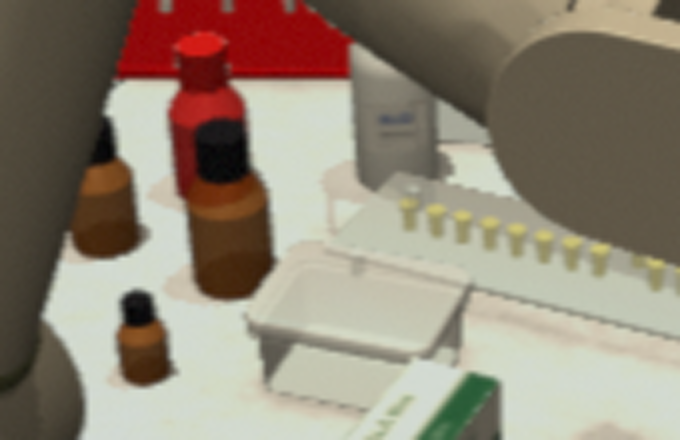

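View pics/croppads.png

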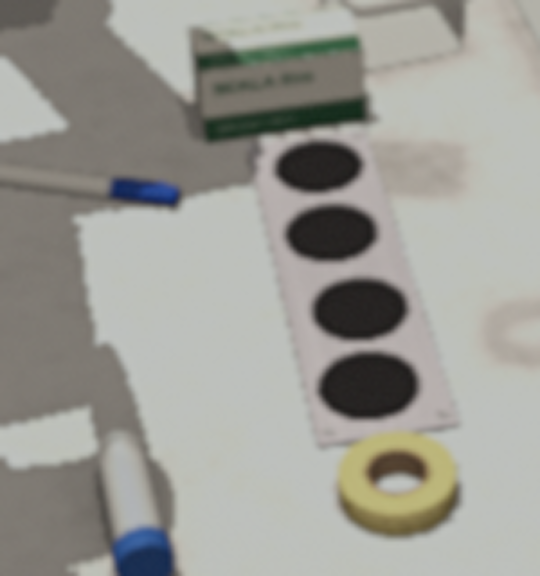

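In the side crop the ambers are ordered by size. Small is at crop (176,235) and medium at (134,150). Large is at (303,125), partly behind tallest at (337,175). The pink look-alike (66,222) and the red one (442,120) are not meant. In the scene crop tallest is at (230,210), large at (104,190) and small at (143,340); medium is hidden by the arm.

```bash
cat > h.py <<'E'
import cv2, numpy as np
from rig import env, optics
def ray(c,uv):
    f=240/np.tan(np.radians(c['fov_y']/2)); K=np.array([[f,0,c['cx']],[0,f,c['cy']],[0,0,1.]])
    p=cv2.undistortPoints(np.array([[uv]],float),K,np.array(c['D']))[0,0]
    T=np.array(c['T']); d=T[:3,:3]@np.array([p[0],p[1],1]); return T[:3,3],d/np.linalg.norm(d)
def plane(c,uv,z):
    o,d=ray(c,uv); return o+d*(z-o[2])/d[2]
def tri(obs):
    A=np.zeros((3,3));b=np.zeros(3)
    for c,uv in obs:
        o,d=ray(c,uv);P=np.eye(3)-np.outer(d,d);A+=P;b+=P@o
    x=np.linalg.solve(A,b); return x,max(np.linalg.norm((np.eye(3)-np.outer(ray(c,uv)[1],ray(c,uv)[1]))@(x-ray(c,uv)[0])) for c,uv in obs)
def proj(c,X):
    f=240/np.tan(np.radians(c['fov_y']/2)); K=np.array([[f,0,c['cx']],[0,f,c['cy']],[0,0,1.]])
    W=np.linalg.inv(np.array(c['T'])); return cv2.projectPoints(np.array([X],float),cv2.Rodrigues(W[:3,:3])[0],W[:3,3],K,np.array(c['D']))[0][0,0]
E
python3 - <<'E'
from h import *
S=optics.calibration('side');C=optics.calibration('scene')
s=lambda x,y:(235+x/4-.375,140+y/4-.375); k=lambda x,y:(190+x/4-.375,160+y/4-.375); p=lambda x,y:(200+x/3.6-.36,220+y/3.6-.36)
H=dict(small=.06,medium=.078,large=.098,tallest=.12)
top=dict(small=((174,200),(138,297)),medium=((131,103),None),large=((308,68),(102,125)),tallest=((334,101),(221,131)))
for n,(a,b) in top.items():
    print(n,'side',plane(S,s(*a),H[n]).round(3),end=' ')
    if b: print('scene',plane(C,k(*b),H[n]).round(3),'tri',[np.round(v,4) for v in tri([(S,s(*a)),(C,k(*b))])],end='')
    print()
print('pink',plane(S,s(62,186),.06).round(3),'red',plane(S,s(443,40),.12).round(3))
sc=[(328,288),(356,298.5),(391,307),(418,318)]
for a,b in zip([(319,166),(331,233),(360,309),(369,385)],sc): print('pad',plane(S,p(*a),.008).round(4),plane(C,b,.008).round(4),[np.round(v,4) for v in tri([(S,p(*a)),(C,b)])])
print('tape',plane(S,p(398,472),.019),'carton top corners',[plane(S,p(*q),.06).round(3) for q in [(195,70),(363,45)]])
print('tray',[plane(C,k(*q),.05).round(3) for q in [(252,315),(455,355),(465,280),(305,240)]])
E
```

```text
small side [0.461 0.083 0.06 ] scene [0.461 0.084 0.06 ] tri [array([0.4611, 0.0842, 0.0594]), np.float64(0.0003)]
medium side [0.439 0.208 0.078] 
large side [0.572 0.204 0.098] scene [0.572 0.196 0.098] tri [array([0.5702, 0.1947, 0.1009]), np.float64(0.0013)]
tallest side [0.578 0.098 0.12 ] scene [0.577 0.097 0.12 ] tri [array([0.5778, 0.0972, 0.12  ]), np.float64(0.0006)]
pink [0.383 0.117 0.06 ] red [0.671 0.188 0.12 ]
pad [ 0.4615 -0.2207  0.008 ] [ 0.46   -0.2243  0.008 ] [array([ 0.4608, -0.2235,  0.0087]), np.float64(0.0012)]
pad [ 0.4628 -0.2976  0.008 ] [ 0.4597 -0.3002  0.008 ] [array([ 0.4622, -0.2986,  0.0072]), np.float64(0.0014)]
pad [ 0.4736 -0.3785  0.008 ] [ 0.4735 -0.3838  0.008 ] [array([ 0.4726, -0.3836,  0.0105]), np.float64(0.0014)]
pad [ 0.4717 -0.4505  0.008 ] [ 0.4702 -0.4517  0.008 ] [array([ 0.4713, -0.4511,  0.0077]), np.float64(0.0007)]
tape [ 0.47903551 -0.53886714  0.019     ] carton top corners [array([ 0.383, -0.168,  0.06 ]), array([ 0.5  , -0.154,  0.06 ])]
tray [array([0.492, 0.017, 0.05 ]), array([ 0.52 , -0.119,  0.05 ]), array([ 0.594, -0.082,  0.05 ]), array([0.581, 0.037, 0.05 ])]
```

Each look-alike is clear: pink at (0.383,0.117) and red at (0.671,0.188). First I'll turn the tool so it closes along world x (fingers stay clear of carton and neighbours), rise, and then look with the wrist camera.

```bash
python3 -m jog '[{"linear":[0,0,-0.25],"roll":-1},{"linear":[0,0,-0.25],"roll":-1},{"linear":[0,0,-0.25],"roll":-1},{"linear":[0,0,-0.25],"roll":-1},{"linear":[0,0,-0.25],"roll":-1},{"linear":[0,0,-0.25],"roll":-1},{"linear":[0,0,-0.25],"roll":-1},{"linear":[0,0,-0.25],"roll":-1},{"linear":[0,0,-0.25],"roll":-1},{"linear":[0,0,-0.25],"roll":-1},{"linear":[0,0,0],"roll":-1},{"linear":[0,0,0],"roll":-1}]' 1 40
python3 -m jog '[{"linear":[0,0,0],"roll":-1},{"linear":[0,0,0],"roll":-0.44},{"linear":[0.5,0.5,0],"roll":0},{"linear":[0.9,0.9,0],"roll":0},{"linear":[1,1,0],"roll":0},{"linear":[0.9,0.9,0],"roll":0},{"linear":[0.5,0.5,0],"roll":0},{"linear":[0,0,0],"roll":0}]'
python3 -c "
from h import *
c=optics.calibration('wrist');print(np.round(c['T'],3),c['fov_y']);s=env.observe();print(np.round(s['q'],1),np.round(s['tool_rot'],3),s['position'])
for X in [(.461,-.2235,.008),(.471,-.451,.008)]: print(proj(c,X))"
```

```text
time_s: 1.1
position: [0.2136, -0.5069, 0.3315]
tool_rot: [[0.12, 0.993, 0.0], [0.993, -0.12, -0.0], [-0.0, 0.0, -1.0]]
ft_force: [0.8, 0.4, -0.7]
grip_width: 0.0856
gripper_force: 0.0
time_s: 1.77
position: [0.3446, -0.3747, 0.3316]
tool_rot: [[-0.006, 1.0, 0.001], [1.0, 0.006, 0.001], [0.001, 0.001, -1.0]]
ft_force: [-0.1, -0.9, 0.2]
grip_width: 0.0852
gripper_force: 0.0
[[ 1.     0.006  0.003  0.344]
 [ 0.006 -0.95  -0.312 -0.295]
 [ 0.001  0.312 -0.95   0.475]
 [ 0.     0.     0.     1.   ]] 62.082472724859365
[-60.8  14.5  68.7   0.1  96.8 -61.1] [[-0.006  1.     0.001]
 [ 1.     0.006  0.001]
 [ 0.001  0.001 -1.   ]] [ 0.34458588 -0.37467269  0.3315795 ]
[419.42450487  34.44782197]
[412.04876151 234.83313813]
```

```bash
cat > pads.py <<'E'
from h import *
import sys
X=[(.461,-.2235,.008),(.462,-.2986,.008),(.4726,-.3836,.008),(.471,-.451,.008)]
c=optics.calibration('wrist'); im=optics.get_image('wrist'); cv2.imwrite(f'pics/wp{sys.argv[1]}.png',im[:,:,::-1])
g=cv2.cvtColor(im,cv2.COLOR_RGB2GRAY); _,m=cv2.threshold(g,60,255,cv2.THRESH_BINARY_INV)
cs=cv2.findContours(m,cv2.RETR_EXTERNAL,cv2.CHAIN_APPROX_NONE)[0]
es=[cv2.fitEllipse(k) for k in cs if cv2.contourArea(k)>800]
for x in X:
    p=proj(c,x); e=min(es,key=lambda e:np.hypot(*(np.array(e[0])-p))); print(p.round(1),np.round(e[0],1),np.round(e[1],1),plane(c,e[0],.008).round(4))
E
python3 -m jog '[{"linear":[0.5,0,0],"roll":0},{"linear":[1,0,0],"roll":0},{"linear":[0.5,0,0],"roll":0},{"linear":[0,0,0],"roll":0},{"linear":[0,0,0],"roll":0}]' >/dev/null
python3 pads.py 1
python3 -m jog '[{"linear":[0,0.5,0],"roll":0},{"linear":[0.5,1,0],"roll":0},{"linear":[0,1,0],"roll":0},{"linear":[0,0.5,0],"roll":0},{"linear":[0,0,0],"roll":0},{"linear":[0,0,0],"roll":0}]' 
python3 pads.py 2
```

```text
[416.7 107.3] [415.9 106.4] [50.3 54.9] [ 0.46   -0.2226  0.008 ]
[412.6 173.4] [412.3 173.4] [48.7 51. ] [ 0.4617 -0.2986  0.008 ]
[415.6 241.3] [415.9 237.9] [43.3 47. ] [ 0.4727 -0.3792  0.008 ]
[409.9 290.1] [409.7 290.4] [39.5 44.7] [ 0.4708 -0.4514  0.008 ]
time_s: 2.73
position: [0.4595, -0.2805, 0.3301]
tool_rot: [[-0.001, 1.0, -0.002], [1.0, 0.001, 0.001], [0.001, -0.002, -1.0]]
ft_force: [-0.6, -0.1, -0.5]
grip_width: 0.0859
gripper_force: 0.0
[312.6 123.1] [311.7 121.8] [52.9 54.5] [ 0.46   -0.2221  0.008 ]
[313.3 188.2] [313.7 188. ] [48.3 50.3] [ 0.4625 -0.2983  0.008 ]
[321.5 255.1] [321.8 251.8] [43.9 46.3] [ 0.4729 -0.3792  0.008 ]
[319.8 303.1] [319.7 303.5] [39.6 44.1] [ 0.471  -0.4516  0.008 ]
```

View pics/wp1.png

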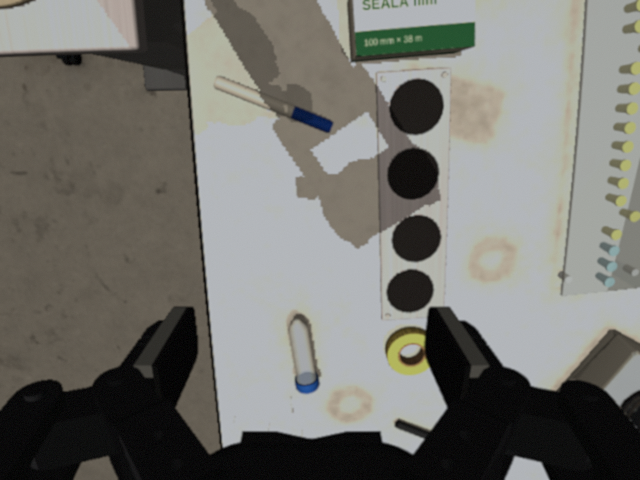

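The wrist view shows the pads at (416,106), (412,173), (416,238) and (410,290), with the carton above and the tape below at (410,350). Pad positions now agree across views. Next I'll move over the bottles.

```bash
python3 -m jog '[{"linear":[0.5,0,0],"roll":0},{"linear":[1,0,0],"roll":0},{"linear":[1,0,0],"roll":0},{"linear":[1,0,0],"roll":0},{"linear":[1,0,0],"roll":0},{"linear":[1,0,0],"roll":0},{"linear":[1,0,0],"roll":0},{"linear":[1,0,0],"roll":0},{"linear":[1,0,0],"roll":0},{"linear":[0.5,0,0],"roll":0},{"linear":[0,0,0],"roll":0},{"linear":[0,0,0],"roll":0}]' 
python3 - <<'E'
from h import *
c=optics.calibration('wrist'); cv2.imwrite('pics/wb1.png',optics.get_image('wrist')[:,:,::-1]); print(np.round(c['T'],4).tolist())
np.save('wb1.npy',np.array(c['T']))
for n,x in dict(small=(.461,.084,.06),medium=(.439,.208,.078),large=(.572,.2,.098),tallest=(.578,.0975,.12)).items(): print(n,proj(c,x).round(1))
E
python3 -m jog '[{"linear":[0.5,0.5,0],"roll":0},{"linear":[0.5,0.5,0],"roll":0},{"linear":[0.5,0.5,0],"roll":0},{"linear":[0,0,0],"roll":0},{"linear":[0,0,0],"roll":0}]' 
python3 - <<'E'
from h import *
c=optics.calibration('wrist'); cv2.imwrite('pics/wb2.png',optics.get_image('wrist')[:,:,::-1])
np.save('wb2.npy',np.array(c['T']))
for n,x in dict(small=(.461,.084,.06),medium=(.439,.208,.078),large=(.572,.2,.098),tallest=(.578,.0975,.12)).items(): print(n,proj(c,x).round(1))
E
```

```text
time_s: 3.78
position: [0.4583, 0.0802, 0.3315]
tool_rot: [[-0.002, 1.0, 0.0], [1.0, 0.002, -0.0], [-0.0, 0.0, -1.0]]
ft_force: [-0.5, -0.3, -0.3]
grip_width: 0.0856
gripper_force: 0.0
[[1.0, 0.0016, 0.0015, 0.4581], [0.002, -0.9498, -0.3127, 0.1597], [0.0009, 0.3127, -0.9498, 0.4751], [0.0, 0.0, 0.0, 1.0]]
small [313.3 177.2]
medium [289.9  47.2]
large [439.9  55.4]
tallest [443.5 174.9]
time_s: 4.25
position: [0.5193, 0.1393, 0.3306]
tool_rot: [[0.0, 1.0, -0.001], [1.0, -0.0, -0.0], [-0.0, -0.001, -1.0]]
ft_force: [0.6, -0.7, 0.6]
grip_width: 0.0853
gripper_force: 0.0
small [257.7 231. ]
medium [227.3 113.8]
large [368.6 123.4]
tallest [373.5 237.1]
```

View pics/wb1.png

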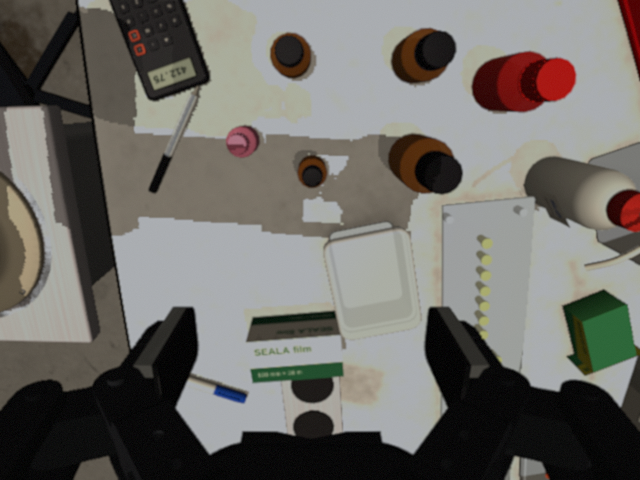

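View pics/wb2.png

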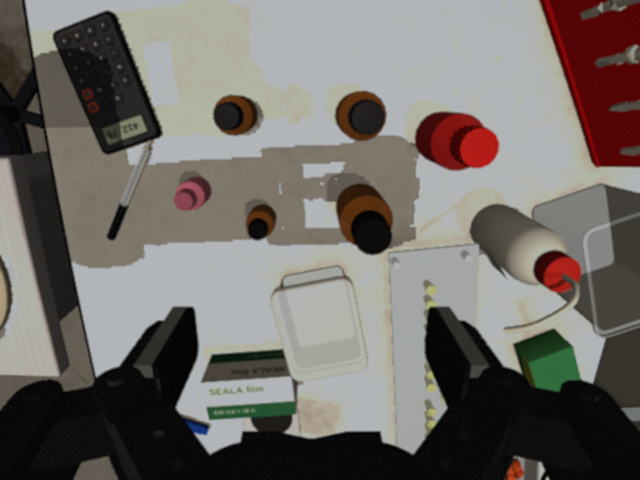

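The wrist views show all four. In wb1 the caps are at small (313,176), medium (290,48), large (438,47) and tallest (443,173). I'll enlarge the caps.

```bash
python3 - <<'E'
import cv2, numpy as np
P=[[(313,176),(290,48),(438,47),(443,173)],[(258,230),(229,115),(368,117),(374,235)]]
rows=[]
for i,n in enumerate(('wb1','wb2')):
    im=cv2.imread(f'pics/{n}.png'); r=[]
    for x,y in P[i]:
        t=cv2.resize(np.clip(im[y-25:y+25,x-25:x+25].astype(float)*2,0,255).astype('uint8'),(200,200),interpolation=cv2.INTER_CUBIC)
        cv2.drawMarker(t,(102,102),(0,255,0),0,12,1); r.append(t)
    rows.append(np.hstack(r))
cv2.imwrite('pics/caps.png',np.vstack(rows))
E
```

```text
(no output)
```

View pics/caps.png

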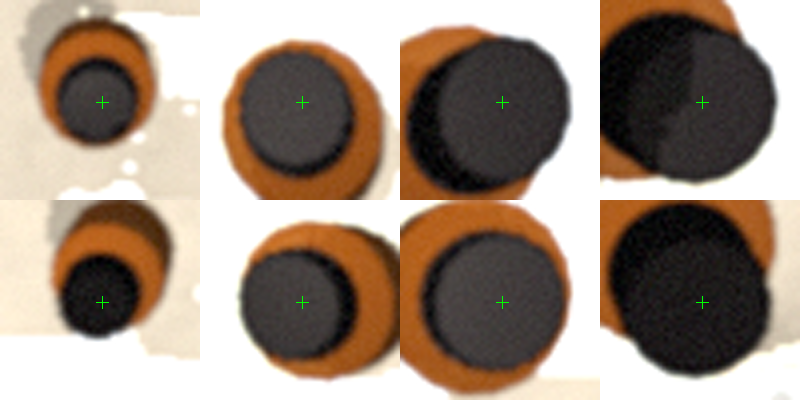

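```bash
python3 - <<'E'
from h import *
c1=optics.calibration('wrist');c2=dict(c1);c1=dict(c1);c1['T']=np.load('wb1.npy');c2['T']=np.load('wb2.npy')
P=dict(small=((312,177),(257,229.2),.06),medium=((288.5,49.5),(226.7,115.5),.078),large=((438.7,48.5),(367.2,116.7),.098),tallest=((442.5,173.7),(372.7,234.8),.12))
for n,(a,b,h) in P.items(): print(n,plane(c1,a,h).round(4),plane(c2,b,h).round(4),[np.round(v,4) for v in tri([(c1,a),(c2,b)])])
print('tray',[plane(c1,q,.04).round(3) for q in [(325,238),(408,225),(420,330)]],'rack',plane(c1,(445,205),.02).round(3))
s=env.observe();print(s['position'],env.hold_point_z)
E
```

```text
small [0.4597 0.0842 0.06  ] [0.4603 0.0861 0.06  ] [array([0.4594, 0.083 , 0.0515]), np.float64(0.0005)]
medium [0.4377 0.2061 0.078 ] [0.4383 0.2065 0.078 ] [array([0.4375, 0.2064, 0.0744]), np.float64(0.0001)]
large [0.5704 0.2056 0.098 ] [0.5705 0.2059 0.098 ] [array([0.5707, 0.2058, 0.097 ]), np.float64(0.0001)]
tallest [0.5769 0.0986 0.12  ] [0.5772 0.0998 0.12  ] [array([0.5781, 0.0981, 0.1158]), np.float64(0.0003)]
tray [array([0.475, 0.01 , 0.04 ]), array([0.57 , 0.026, 0.04 ]), array([ 0.596, -0.113,  0.04 ])] rack [0.617 0.044 0.02 ]
[0.51881916 0.13897567 0.3309929 ] 0.0187
```

```bash
python3 -m jog '[{"linear":[-0.25,0.35,0],"roll":0},{"linear":[-0.5,0.75,0],"roll":0},{"linear":[-0.25,0.36,0.3],"roll":0},{"linear":[0,0,1],"roll":0},{"linear":[0,0,1],"roll":0},{"linear":[0,0,0.7],"roll":0},{"linear":[0,0,0],"roll":0},{"linear":[0,0,0],"roll":0}]'
```

```text
time_s: 4.97
position: [0.5767, 0.0992, 0.2118]
tool_rot: [[0.001, 1.0, -0.001], [1.0, -0.001, -0.0], [-0.0, -0.001, -1.0]]
ft_force: [-0.3, -0.5, 0.6]
grip_width: 0.0853
gripper_force: 0.0
```

```bash
python3 -m jog '[{"linear":[0,0,0.5],"roll":0},{"linear":[0,0,0.8],"roll":0},{"linear":[0,0,0.8],"roll":0},{"linear":[0,0,0.7],"roll":0},{"linear":[0,0,0.5],"roll":0},{"linear":[0,0,0.4],"roll":0},{"linear":[0,0,0.2],"roll":0},{"linear":[0,0,0.1],"roll":0},{"linear":[0,0,0],"roll":0},{"linear":[0,0,0],"roll":0}]'
python3 -m jog '[{"linear":[0,0,0],"roll":0},{"linear":[0,0,0],"roll":0},{"linear":[0,0,0],"roll":0},{"linear":[0,0,0],"roll":0},{"linear":[0,0,0],"roll":0},{"linear":[0,0,0],"roll":0},{"linear":[0,0,0],"roll":0},{"linear":[0,0,0],"roll":0},{"linear":[0,0,0],"roll":0},{"linear":[0,0,0],"roll":0}]' -1 50
```

```text
time_s: 5.8
position: [0.5781, 0.1004, 0.053]
tool_rot: [[-0.001, 1.0, 0.003], [1.0, 0.001, -0.0], [-0.0, 0.003, -1.0]]
ft_force: [-0.8, -0.7, 0.3]
grip_width: 0.0855
gripper_force: 0.0
time_s: 6.63
position: [0.5775, 0.1005, 0.0527]
tool_rot: [[-0.001, 1.0, 0.002], [1.0, 0.001, -0.0], [-0.0, 0.002, -1.0]]
ft_force: [-2.5, -0.5, 7.0]
grip_width: 0.0551
gripper_force: 52.5
```

Width 55 mm shows the pads are catching the shoulder. I'll open, go 4 mm lower and regrip.

```bash
python3 -m jog '[{"linear":[0,0,0],"roll":0},{"linear":[0,0,0],"roll":0},{"linear":[0,0,0],"roll":0},{"linear":[0,0,0.05],"roll":0},{"linear":[0,0,0.05],"roll":0},{"linear":[0,0,0],"roll":0},{"linear":[0,0,0],"roll":0},{"linear":[0,0,0],"roll":0}]' 0.7
python3 -m jog '[{"linear":[0,0,0],"roll":0},{"linear":[0,0,0],"roll":0},{"linear":[0,0,0],"roll":0},{"linear":[0,0,0],"roll":0},{"linear":[0,0,0],"roll":0},{"linear":[0,0,0],"roll":0},{"linear":[0,0,0],"roll":0},{"linear":[0,0,0],"roll":0},{"linear":[0,0,0],"roll":0}]' -1 50
```

```text
time_s: 7.3
position: [0.5774, 0.1005, 0.0475]
tool_rot: [[-0.001, 1.0, 0.001], [1.0, 0.001, 0.0], [0.0, 0.001, -1.0]]
ft_force: [1.2, 0.9, 3.9]
grip_width: 0.0728
gripper_force: 0.0
time_s: 8.05
position: [0.5774, 0.1005, 0.048]
tool_rot: [[-0.001, 1.0, 0.001], [1.0, 0.001, -0.0], [-0.0, 0.001, -1.0]]
ft_force: [1.1, 0.1, 7.8]
grip_width: 0.0557
gripper_force: 52.8
```

```bash
python3 -m jog '[{"linear":[0,0,-0.05],"roll":0},{"linear":[0,0,-0.1],"roll":0},{"linear":[0,0,-0.1],"roll":0},{"linear":[0,0,-0.1],"roll":0},{"linear":[0,0,-0.05],"roll":0},{"linear":[0,0,0],"roll":0},{"linear":[0,0,0],"roll":0},{"linear":[0,0,0],"roll":0}]'
python3 - <<'E'
from h import *
a=optics.get_image('side')[125:225,235:385];b=optics.get_image('wrist')[260:,160:480]
t=cv2.resize(a,(480,320),interpolation=cv2.INTER_CUBIC);u=cv2.resize(b,(320,220))
o=np.zeros((320,800,3),'uint8');o[:,:480]=t;o[:220,480:]=np.clip(u.astype(int)*2,0,255);cv2.imwrite('pics/lift1.png',o[:,:,::-1])
E
```

```text
time_s: 8.72
position: [0.577, 0.1005, 0.0631]
tool_rot: [[-0.001, 1.0, -0.0], [1.0, 0.001, 0.0], [0.0, -0.0, -1.0]]
ft_force: [0.6, -1.1, -3.0]
grip_width: 0.0557
gripper_force: 53.5
```

View pics/lift1.png

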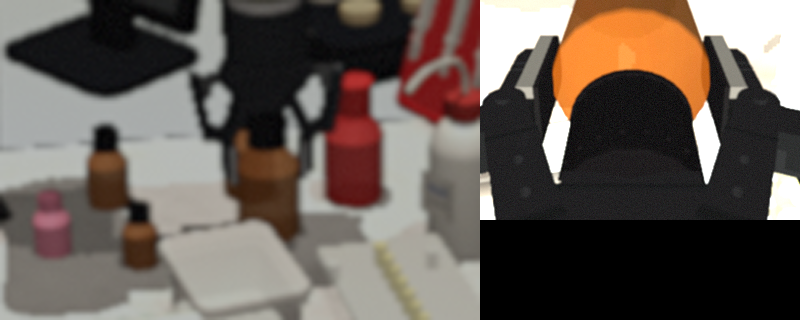

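The picture shows the tallest clear of the bench, upright and held at its shoulder/body edge. I'll carry it to pad 1.

```bash
python3 -m jog '[{"linear":[0,0,-0.3],"roll":0},{"linear":[0,0,-0.6],"roll":0},{"linear":[0,0,-0.6],"roll":0},{"linear":[0,0,-0.6],"roll":0},{"linear":[-0.2,-0.1,-0.4],"roll":0},{"linear":[-0.5,-0.2,-0.2],"roll":0},{"linear":[-0.7,-0.25,0],"roll":0},{"linear":[-0.8,-0.3,0],"roll":0},{"linear":[-0.8,-0.3,0],"roll":0},{"linear":[-0.8,-0.3,0],"roll":0},{"linear":[-0.8,-0.3,0],"roll":0},{"linear":[-0.8,-0.3,0],"roll":0}]'
python3 -m jog '[{"linear":[-0.8,-0.3,0],"roll":0},{"linear":[-0.7,-0.25,0],"roll":0},{"linear":[-0.6,-0.2,0],"roll":0},{"linear":[-0.4,-0.1,0],"roll":0},{"linear":[-0.14,0,0],"roll":0},{"linear":[0,0,0],"roll":0},{"linear":[0,0,0],"roll":0},{"linear":[0,0,0],"roll":0}]'
```

```text
time_s: 9.82
position: [0.4944, -0.1169, 0.1713]
tool_rot: [[-0.001, 1.0, -0.0], [1.0, 0.001, 0.0], [0.0, -0.0, -1.0]]
ft_force: [0.9, -0.8, -2.4]
grip_width: 0.0558
gripper_force: 54.1
time_s: 10.48
position: [0.4616, -0.2201, 0.1713]
tool_rot: [[-0.002, 1.0, -0.0], [1.0, 0.002, 0.0], [0.0, -0.0, -1.0]]
ft_force: [0.5, 1.2, -3.6]
grip_width: 0.0555
gripper_force: 54.1
```

```bash
python3 -m jog '[{"linear":[-0.02,-0.02,0.3],"roll":0},{"linear":[0,0,0.5],"roll":0},{"linear":[0,0,0.5],"roll":0},{"linear":[0,0,0.5],"roll":0},{"linear":[0,0,0.4],"roll":0},{"linear":[0,0,0.3],"roll":0},{"linear":[0,0,0.2],"roll":0},{"linear":[0,0,0.1],"roll":0},{"linear":[0,0,0.03],"roll":0},{"linear":[0,0,0],"roll":0},{"linear":[0,0,0],"roll":0}]'
```

```text
time_s: 11.4
position: [0.4609, -0.2221, 0.0588]
tool_rot: [[-0.001, 1.0, 0.001], [1.0, 0.001, -0.001], [-0.001, 0.001, -1.0]]
ft_force: [0.9, 0.4, -2.9]
grip_width: 0.0557
gripper_force: 54.1
```

```bash
python3 -m jog '[{"linear":[0,0,0.03],"roll":0},{"linear":[0,0,0.02],"roll":0},{"linear":[0,0,0.02],"roll":0},{"linear":[0,0,0],"roll":0},{"linear":[0,0,0],"roll":0}]'
```

```text
time_s: 11.82
position: [0.4607, -0.2221, 0.056]
tool_rot: [[-0.001, 1.0, 0.001], [1.0, 0.001, -0.001], [-0.001, 0.001, -1.0]]
ft_force: [-1.9, 1.3, 6.3]
grip_width: 0.0556
gripper_force: 54.9
```

On the pad. Release, retreat up, then go to the large bottle.

```bash
python3 -m jog '[{"linear":[0,0,0],"roll":0},{"linear":[0,0,0],"roll":0},{"linear":[0,0,0],"roll":0},{"linear":[0,0,0],"roll":0},{"linear":[0,0,0],"roll":0},{"linear":[0,0,0],"roll":0},{"linear":[0,0,-0.3],"roll":0},{"linear":[0,0,-0.8],"roll":0},{"linear":[0,0,-1],"roll":0},{"linear":[0,0,-1],"roll":0},{"linear":[0,0,-0.7],"roll":0},{"linear":[0,0,0],"roll":0}]' 1
python3 -m jog '[{"linear":[0.4,0.1,0],"roll":0},{"linear":[0.9,0.23,0],"roll":0},{"linear":[0.98,0.25,0],"roll":0},{"linear":[0.98,0.25,0],"roll":0},{"linear":[0.98,0.25,0],"roll":0},{"linear":[0.98,0.25,0],"roll":0},{"linear":[0.98,0.25,0],"roll":0},{"linear":[0.98,0.25,0],"roll":0},{"linear":[0.98,0.25,0],"roll":0},{"linear":[0.98,0.25,0],"roll":0},{"linear":[0.98,0.25,0],"roll":0},{"linear":[0.6,0.16,0],"roll":0}]'
```

```text
time_s: 12.82
position: [0.4622, -0.2231, 0.2129]
tool_rot: [[-0.001, 1.0, 0.008], [1.0, 0.001, -0.006], [-0.006, 0.008, -1.0]]
ft_force: [-0.8, 0.2, -0.5]
grip_width: 0.0855
gripper_force: 0.0
time_s: 13.82
position: [0.5697, 0.2105, 0.2062]
tool_rot: [[-0.003, 1.0, -0.001], [1.0, 0.003, 0.001], [0.001, -0.001, -1.0]]
ft_force: [0.2, 0.6, -0.5]
grip_width: 0.0856
gripper_force: 0.0
```

```bash
python3 -m jog '[{"linear":[-0.12,0.02,0],"roll":0},{"linear":[0,0,0.5],"roll":0},{"linear":[0,0,0.8],"roll":0},{"linear":[0,0,0.8],"roll":0},{"linear":[0,0,0.7],"roll":0},{"linear":[0,0,0.6],"roll":0},{"linear":[0,0,0.5],"roll":0},{"linear":[0,0,0.3],"roll":0},{"linear":[0,0,0.15],"roll":0},{"linear":[0,0,0.05],"roll":0},{"linear":[0,0,0],"roll":0},{"linear":[0,0,0],"roll":0}]' 0.65
python3 -m jog '[{"linear":[0,0,0.05],"roll":0},{"linear":[0,0,0],"roll":0},{"linear":[0,0,0],"roll":0},{"linear":[0,0,0],"roll":0}]'
```

```text
time_s: 14.82
position: [0.571, 0.202, 0.0321]
tool_rot: [[-0.001, 1.0, 0.001], [1.0, 0.001, 0.0], [0.0, 0.001, -1.0]]
ft_force: [-0.3, 1.0, -0.1]
grip_width: 0.0703
gripper_force: 0.0
time_s: 15.15
position: [0.5707, 0.2022, 0.0296]
tool_rot: [[-0.001, 1.0, 0.0], [1.0, 0.001, 0.0], [0.0, 0.0, -1.0]]
ft_force: [0.1, 0.7, 0.0]
grip_width: 0.0705
gripper_force: 0.0
```

```bash
python3 -m jog '[{"linear":[0.08,0,0.05],"roll":0},{"linear":[0,0,0],"roll":0},{"linear":[0,0,0],"roll":0},{"linear":[0,0,0],"roll":0}]'
python3 -m jog '[{"linear":[0,0,0],"roll":0},{"linear":[0,0,0],"roll":0},{"linear":[0,0,0],"roll":0},{"linear":[0,0,0],"roll":0},{"linear":[0,0,0],"roll":0},{"linear":[0,0,0],"roll":0},{"linear":[0,0,0],"roll":0},{"linear":[0,0,0],"roll":0},{"linear":[0,0,0],"roll":0}]' -1 50
python3 -m jog '[{"linear":[0,0,-0.1],"roll":0},{"linear":[0,0,-0.3],"roll":0},{"linear":[0,0,-0.6],"roll":0},{"linear":[0,0,-0.8],"roll":0},{"linear":[0,0,-0.8],"roll":0},{"linear":[0,0,-0.7],"roll":0},{"linear":[0,0,-0.4],"roll":0},{"linear":[0,0,-0.2],"roll":0},{"linear":[0,0,0],"roll":0},{"linear":[0,0,0],"roll":0}]'
```

```text
time_s: 15.48
position: [0.5706, 0.2054, 0.0273]
tool_rot: [[-0.001, 1.0, -0.0], [1.0, 0.001, -0.0], [-0.0, -0.0, -1.0]]
ft_force: [-0.3, -0.4, -0.5]
grip_width: 0.0706
gripper_force: 0.0
time_s: 16.23
position: [0.5708, 0.2053, 0.0276]
tool_rot: [[-0.001, 1.0, 0.001], [1.0, 0.001, 0.0], [0.0, 0.001, -1.0]]
ft_force: [-1.1, -0.1, 5.1]
grip_width: 0.0482
gripper_force: 52.5
time_s: 17.07
position: [0.5702, 0.2052, 0.1822]
tool_rot: [[-0.001, 1.0, -0.002], [1.0, 0.001, -0.0], [-0.0, -0.002, -1.0]]
ft_force: [-0.7, -0.4, -2.4]
grip_width: 0.048
gripper_force: 51.9
```

```bash
python3 -m jog '[{"linear":[-0.3,0,-0.2],"roll":0},{"linear":[-0.6,-0.1,-0.2],"roll":0},{"linear":[-0.9,-0.2,0],"roll":0},{"linear":[-1,-0.25,0],"roll":0},{"linear":[-1,-0.25,0],"roll":0},{"linear":[-1,-0.25,0],"roll":0},{"linear":[-1,-0.25,0],"roll":0},{"linear":[-1,-0.25,0],"roll":0},{"linear":[-1,-0.25,0],"roll":0},{"linear":[-1,-0.25,0],"roll":0},{"linear":[-1,-0.25,0],"roll":0},{"linear":[-1,-0.25,0],"roll":0}]'
python3 -m jog '[{"linear":[-0.8,-0.25,0],"roll":0},{"linear":[-0.6,-0.15,0],"roll":0},{"linear":[-0.3,0,0],"roll":0},{"linear":[-0.1,0,0],"roll":0},{"linear":[0,0,0],"roll":0},{"linear":[0,0,0],"roll":0},{"linear":[0,0,0],"roll":0}]'
```

```text
time_s: 18.07
position: [0.4673, -0.229, 0.1986]
tool_rot: [[-0.0, 1.0, -0.002], [1.0, 0.0, 0.001], [0.001, -0.002, -1.0]]
ft_force: [1.7, 0.1, -1.4]
grip_width: 0.048
gripper_force: 51.9
time_s: 18.65
position: [0.4533, -0.2975, 0.1993]
tool_rot: [[-0.002, 1.0, -0.0], [1.0, 0.002, 0.001], [0.001, -0.0, -1.0]]
ft_force: [-0.5, -0.1, -1.5]
grip_width: 0.048
gripper_force: 51.9
```

```bash
python3 -m jog '[{"linear":[-0.01,0.22,0],"roll":0},{"linear":[0,0,0.4],"roll":0},{"linear":[0,0,0.6],"roll":0},{"linear":[0,0,0.7],"roll":0},{"linear":[0,0,0.7],"roll":0},{"linear":[0,0,0.6],"roll":0},{"linear":[0,0,0.5],"roll":0},{"linear":[0,0,0.3],"roll":0},{"linear":[0,0,0.15],"roll":0},{"linear":[0,0,0],"roll":0},{"linear":[0,0,0],"roll":0},{"linear":[0,0,0],"roll":0}]'
```

```text
time_s: 19.65
position: [0.4625, -0.2994, 0.0423]
tool_rot: [[-0.001, 1.0, 0.001], [1.0, 0.001, -0.001], [-0.001, 0.001, -1.0]]
ft_force: [-0.1, -0.1, -1.8]
grip_width: 0.0482
gripper_force: 51.9
```

```bash
python3 -m jog '[{"linear":[0.035,0,0.08],"roll":0},{"linear":[0,0,0.05],"roll":0},{"linear":[0,0,0.03],"roll":0},{"linear":[0,0,0.02],"roll":0},{"linear":[0,0,0],"roll":0},{"linear":[0,0,0],"roll":0}]'
```

```text
time_s: 20.15
position: [0.4619, -0.2977, 0.0356]
tool_rot: [[-0.001, 1.0, 0.001], [1.0, 0.001, -0.001], [-0.001, 0.001, -1.0]]
ft_force: [-2.7, 3.5, 12.6]
grip_width: 0.0476
gripper_force: 53.5
```

```bash
python3 -m jog '[{"linear":[0,0,0],"roll":0},{"linear":[0,0,0],"roll":0},{"linear":[0,0,0],"roll":0},{"linear":[0,0,0],"roll":0},{"linear":[0,0,0],"roll":0},{"linear":[0,0,-0.3],"roll":0},{"linear":[0,0,-0.7],"roll":0},{"linear":[0,0,-1],"roll":0},{"linear":[0,0,-1],"roll":0},{"linear":[0,0,-0.9],"roll":0},{"linear":[0,0,-0.4],"roll":0},{"linear":[0,0,0],"roll":0}]' 0.9
python3 -m jog '[{"linear":[0.5,0,0],"roll":0},{"linear":[1,-0.06,0],"roll":0},{"linear":[1,-0.06,0],"roll":0},{"linear":[1,-0.06,0],"roll":0},{"linear":[1,-0.06,0],"roll":0},{"linear":[1,-0.06,0],"roll":0},{"linear":[1,-0.06,0],"roll":0},{"linear":[1,-0.06,0],"roll":0},{"linear":[1,-0.06,0],"roll":0},{"linear":[1,-0.06,0],"roll":0},{"linear":[1,-0.06,0],"roll":0},{"linear":[1,-0.06,0],"roll":0}]'
python3 -m jog '[{"linear":[0.7,0,0],"roll":0},{"linear":[0.3,0,0],"roll":0},{"linear":[0,0,0],"roll":0},{"linear":[0,0,0],"roll":0}]' 0.5
```

```text
time_s: 21.15
position: [0.4629, -0.2988, 0.2103]
tool_rot: [[-0.001, 1.0, 0.006], [1.0, 0.001, -0.006], [-0.006, 0.006, -1.0]]
ft_force: [-0.1, -0.2, 0.7]
grip_width: 0.0812
gripper_force: 0.0
time_s: 22.15
position: [0.4341, 0.1641, 0.2051]
tool_rot: [[-0.001, 1.0, -0.002], [1.0, 0.001, -0.0], [-0.0, -0.002, -1.0]]
ft_force: [0.7, 0.1, 1.1]
grip_width: 0.0811
gripper_force: 0.0
time_s: 22.48
position: [0.4345, 0.2022, 0.2051]
tool_rot: [[-0.002, 1.0, -0.002], [1.0, 0.002, -0.001], [-0.001, -0.002, -1.0]]
ft_force: [-0.5, 0.2, -0.1]
grip_width: 0.064
gripper_force: 0.0
```

```bash
python3 -m jog '[{"linear":[0.15,0.09,0.2],"roll":0},{"linear":[0,0,0.6],"roll":0},{"linear":[0,0,0.8],"roll":0},{"linear":[0,0,0.8],"roll":0},{"linear":[0,0,0.8],"roll":0},{"linear":[0,0,0.7],"roll":0},{"linear":[0,0,0.5],"roll":0},{"linear":[0,0,0.25],"roll":0},{"linear":[0,0,0.05],"roll":0},{"linear":[0,0,0],"roll":0},{"linear":[0,0,0],"roll":0}]'
```

```text
time_s: 23.4
position: [0.4391, 0.2078, 0.0185]
tool_rot: [[0.0, 1.0, 0.001], [1.0, -0.0, 0.0], [0.0, 0.001, -1.0]]
ft_force: [-0.6, 0.2, -0.2]
grip_width: 0.064
gripper_force: 0.0
```

```bash
python3 -m jog '[{"linear":[-0.03,-0.02,0.1],"roll":0},{"linear":[0,0,0.06],"roll":0},{"linear":[0,0,0],"roll":0},{"linear":[0,0,0],"roll":0}]'
python3 -m jog '[{"linear":[0,0,0],"roll":0},{"linear":[0,0,0],"roll":0},{"linear":[0,0,0],"roll":0},{"linear":[0,0,0],"roll":0},{"linear":[0,0,0],"roll":0},{"linear":[0,0,0],"roll":0},{"linear":[0,0,0],"roll":0},{"linear":[0,0,0],"roll":0},{"linear":[0,0,0],"roll":0}]' -1 40
python3 -m jog '[{"linear":[0,0,-0.1],"roll":0},{"linear":[0,0,-0.3],"roll":0},{"linear":[0,0,-0.6],"roll":0},{"linear":[0,0,-0.8],"roll":0},{"linear":[0,0,-0.8],"roll":0},{"linear":[0,0,-0.8],"roll":0},{"linear":[0,0,-0.6],"roll":0},{"linear":[0,0,-0.2],"roll":0},{"linear":[0,0,0],"roll":0},{"linear":[0,0,0],"roll":0}]'
```

```text
time_s: 23.73
position: [0.4379, 0.207, 0.0119]
tool_rot: [[-0.001, 1.0, 0.0], [1.0, 0.001, 0.0], [0.0, 0.0, -1.0]]
ft_force: [0.3, 0.2, 0.5]
grip_width: 0.0641
gripper_force: 0.0
time_s: 24.48
position: [0.4379, 0.2071, 0.0121]
tool_rot: [[-0.001, 1.0, 0.001], [1.0, 0.001, 0.0], [0.0, 0.001, -1.0]]
ft_force: [-1.4, 0.1, 5.4]
grip_width: 0.0405
gripper_force: 40.7
time_s: 25.32
position: [0.4373, 0.2069, 0.1787]
tool_rot: [[-0.001, 1.0, -0.001], [1.0, 0.001, -0.0], [-0.0, -0.001, -1.0]]
ft_force: [0.3, 0.6, -1.6]
grip_width: 0.0405
gripper_force: 40.7
```

```bash
python3 -m jog '[{"linear":[-0.3,0,-0.2],"roll":0},{"linear":[-0.7,0.06,-0.1],"roll":0},{"linear":[-1,0.06,0],"roll":0},{"linear":[-1,0.06,0],"roll":0},{"linear":[-1,0.06,0],"roll":0},{"linear":[-1,0.06,0],"roll":0},{"linear":[-1,0.06,0],"roll":0},{"linear":[-1,0.06,0],"roll":0},{"linear":[-1,0.06,0],"roll":0},{"linear":[-1,0.06,0],"roll":0},{"linear":[-1,0.06,0],"roll":0},{"linear":[-1,0.06,0],"roll":0}]'
python3 -m jog '[{"linear":[-1,0.06,0],"roll":0},{"linear":[-1,0.06,0],"roll":0},{"linear":[-0.9,0.06,0],"roll":0},{"linear":[-0.55,0.06,0],"roll":0},{"linear":[-0.2,0,0],"roll":0},{"linear":[0,0,0],"roll":0},{"linear":[0,0,0],"roll":0},{"linear":[0,0,0],"roll":0}]'
```

```text
time_s: 26.32
position: [0.4637, -0.2346, 0.1894]
tool_rot: [[-0.0, 1.0, -0.003], [1.0, 0.0, 0.003], [0.003, -0.003, -1.0]]
ft_force: [1.8, 1.6, -1.1]
grip_width: 0.0403
gripper_force: 40.7
time_s: 26.98
position: [0.4743, -0.3773, 0.1911]
tool_rot: [[-0.002, 1.0, -0.001], [1.0, 0.002, 0.002], [0.002, -0.001, -1.0]]
ft_force: [0.4, -0.3, -1.1]
grip_width: 0.0403
gripper_force: 40.7
```

```bash
python3 -m jog '[{"linear":[0,-0.03,0.3],"roll":0},{"linear":[0,0,0.6],"roll":0},{"linear":[0,0,0.7],"roll":0},{"linear":[0,0,0.7],"roll":0},{"linear":[0,0,0.7],"roll":0},{"linear":[0,0,0.6],"roll":0},{"linear":[0,0,0.4],"roll":0},{"linear":[0,0,0.1],"roll":0},{"linear":[0,0,0],"roll":0},{"linear":[0,0,0],"roll":0},{"linear":[0,0,0],"roll":0}]'
```

```text
time_s: 27.9
position: [0.4737, -0.3791, 0.0293]
tool_rot: [[-0.001, 1.0, 0.002], [1.0, 0.001, -0.002], [-0.002, 0.002, -1.0]]
ft_force: [0.2, 0.4, -1.3]
grip_width: 0.0407
gripper_force: 40.7
```

```bash
python3 -m jog '[{"linear":[0,-0.01,0.1],"roll":0},{"linear":[0,0,0.06],"roll":0},{"linear":[0,0,0.03],"roll":0},{"linear":[0,0,0.02],"roll":0},{"linear":[0,0,0],"roll":0},{"linear":[0,0,0],"roll":0}]'
```

```text
time_s: 28.4
position: [0.4727, -0.379, 0.0201]
tool_rot: [[-0.001, 1.0, 0.0], [1.0, 0.001, -0.0], [-0.0, 0.0, -1.0]]
ft_force: [-2.8, 2.1, 6.5]
grip_width: 0.0403
gripper_force: 41.3
```

```bash
python3 -m jog '[{"linear":[0,0,0],"roll":0},{"linear":[0,0,0],"roll":0},{"linear":[0,0,0],"roll":0},{"linear":[0,0,0],"roll":0},{"linear":[0,0,0],"roll":0},{"linear":[0,0,-0.3],"roll":0},{"linear":[0,0,-0.8],"roll":0},{"linear":[0,0,-1],"roll":0},{"linear":[0,0,-1],"roll":0},{"linear":[0,0,-1],"roll":0},{"linear":[0,0,-0.5],"roll":0},{"linear":[0,0,0],"roll":0}]' 0.7
python3 -m jog '[{"linear":[0.5,0,0],"roll":0},{"linear":[1,-0.03,0],"roll":0},{"linear":[1,-0.03,0],"roll":0},{"linear":[1,-0.03,0],"roll":0},{"linear":[1,-0.03,0],"roll":0},{"linear":[1,-0.03,0],"roll":0},{"linear":[1,-0.03,0],"roll":0},{"linear":[1,-0.03,0],"roll":0},{"linear":[1,-0.03,0],"roll":0},{"linear":[1,-0.03,0],"roll":0},{"linear":[1,-0.03,0],"roll":0},{"linear":[0.8,0,0],"roll":0}]'
python3 -m jog '[{"linear":[0.3,0,0],"roll":0},{"linear":[0,0,0],"roll":0},{"linear":[0,0,0],"roll":0}]' 0.4
```

```text
time_s: 29.4
position: [0.4738, -0.3802, 0.2088]
tool_rot: [[-0.001, 1.0, 0.006], [1.0, 0.001, -0.007], [-0.007, 0.006, -1.0]]
ft_force: [-0.5, 1.1, -0.0]
grip_width: 0.0727
gripper_force: 0.0
time_s: 30.4
position: [0.4592, 0.0756, 0.2026]
tool_rot: [[-0.002, 1.0, -0.001], [1.0, 0.002, 0.0], [0.0, -0.001, -1.0]]
ft_force: [0.3, 0.3, -0.1]
grip_width: 0.0724
gripper_force: 0.0
time_s: 30.65
position: [0.46, 0.0852, 0.2027]
tool_rot: [[-0.002, 1.0, -0.001], [1.0, 0.002, -0.0], [-0.0, -0.001, -1.0]]
ft_force: [-0.1, 0.8, -0.6]
grip_width: 0.0594
gripper_force: 0.0
```

```bash
python3 -m jog '[{"linear":[0,0,0.4],"roll":0},{"linear":[0,0,0.8],"roll":0},{"linear":[0,0,0.8],"roll":0},{"linear":[0,0,0.8],"roll":0},{"linear":[0,0,0.8],"roll":0},{"linear":[0,0,0.7],"roll":0},{"linear":[0,0,0.3],"roll":0},{"linear":[0,0,0.1],"roll":0},{"linear":[0,0,0],"roll":0},{"linear":[0,0,0],"roll":0},{"linear":[0,0,0],"roll":0}]'
```

```text
time_s: 31.57
position: [0.461, 0.0846, 0.0163]
tool_rot: [[-0.0, 1.0, 0.002], [1.0, 0.0, -0.0], [-0.0, 0.002, -1.0]]
ft_force: [0.2, 0.1, 0.8]
grip_width: 0.0596
gripper_force: 0.0
```

```bash
python3 -m jog '[{"linear":[0.01,-0.01,0.12],"roll":0},{"linear":[0,0,0.1],"roll":0},{"linear":[0,0,0],"roll":0},{"linear":[0,0,0],"roll":0}]'
python3 -m jog '[{"linear":[0,0,0],"roll":0},{"linear":[0,0,0],"roll":0},{"linear":[0,0,0],"roll":0},{"linear":[0,0,0],"roll":0},{"linear":[0,0,0],"roll":0},{"linear":[0,0,0],"roll":0},{"linear":[0,0,0],"roll":0},{"linear":[0,0,0],"roll":0},{"linear":[0,0,0],"roll":0}]' -1 35
python3 -m jog '[{"linear":[0,0,-0.1],"roll":0},{"linear":[0,0,-0.3],"roll":0},{"linear":[0,0,-0.6],"roll":0},{"linear":[0,0,-0.8],"roll":0},{"linear":[0,0,-0.8],"roll":0},{"linear":[0,0,-0.8],"roll":0},{"linear":[0,0,-0.7],"roll":0},{"linear":[0,0,-0.3],"roll":0},{"linear":[0,0,0],"roll":0},{"linear":[0,0,0],"roll":0}]'
```

```text
time_s: 31.9
position: [0.4598, 0.0855, 0.0065]
tool_rot: [[-0.001, 1.0, -0.0], [1.0, 0.001, 0.0], [0.0, -0.0, -1.0]]
ft_force: [-0.0, -0.2, -0.3]
grip_width: 0.0599
gripper_force: 0.0
time_s: 32.65
position: [0.46, 0.0854, 0.0068]
tool_rot: [[-0.001, 1.0, 0.0], [1.0, 0.001, -0.0], [-0.0, 0.0, -1.0]]
ft_force: [-0.6, -0.5, 4.9]
grip_width: 0.0322
gripper_force: 35.1
time_s: 33.48
position: [0.4597, 0.0854, 0.1824]
tool_rot: [[-0.001, 1.0, 0.0], [1.0, 0.001, -0.0], [-0.0, 0.0, -1.0]]
ft_force: [-0.7, -0.5, -0.4]
grip_width: 0.0323
gripper_force: 34.9
```

```bash
python3 -m jog '[{"linear":[-0.3,0,-0.2],"roll":0},{"linear":[-0.7,0.02,-0.1],"roll":0},{"linear":[-1,0.02,0],"roll":0},{"linear":[-1,0.02,0],"roll":0},{"linear":[-1,0.02,0],"roll":0},{"linear":[-1,0.02,0],"roll":0},{"linear":[-1,0.02,0],"roll":0},{"linear":[-1,0.02,0],"roll":0},{"linear":[-1,0.02,0],"roll":0},{"linear":[-1,0.02,0],"roll":0},{"linear":[-1,0.02,0],"roll":0},{"linear":[-1,0.02,0],"roll":0}]'
python3 -m jog '[{"linear":[-1,0.02,0],"roll":0},{"linear":[-0.8,0.02,0],"roll":0},{"linear":[-0.45,0.02,0],"roll":0},{"linear":[-0.17,0,0],"roll":0},{"linear":[0,0,0],"roll":0},{"linear":[0,0,0],"roll":0},{"linear":[0,0,0],"roll":0}]'
```

```text
time_s: 34.48
position: [0.4682, -0.3562, 0.1922]
tool_rot: [[-0.0, 1.0, -0.002], [1.0, 0.0, 0.003], [0.003, -0.002, -1.0]]
ft_force: [1.1, 0.5, -0.3]
grip_width: 0.0325
gripper_force: 34.9
time_s: 35.07
position: [0.4718, -0.4498, 0.1942]
tool_rot: [[-0.002, 1.0, -0.001], [1.0, 0.002, 0.001], [0.001, -0.001, -1.0]]
ft_force: [-0.1, 0.6, -0.5]
grip_width: 0.0322
gripper_force: 34.9
```

Target TCP height is 0.0148.

```bash
python3 -m jog '[{"linear":[-0.01,-0.01,0.3],"roll":0},{"linear":[0,0,0.6],"roll":0},{"linear":[0,0,0.7],"roll":0},{"linear":[0,0,0.7],"roll":0},{"linear":[0,0,0.7],"roll":0},{"linear":[0,0,0.7],"roll":0},{"linear":[0,0,0.4],"roll":0},{"linear":[0,0,0.2],"roll":0},{"linear":[0,0,0],"roll":0},{"linear":[0,0,0],"roll":0},{"linear":[0,0,0],"roll":0}]'
```

```text
time_s: 35.98
position: [0.4718, -0.4521, 0.0243]
tool_rot: [[-0.001, 1.0, 0.002], [1.0, 0.001, -0.002], [-0.002, 0.002, -1.0]]
ft_force: [0.6, 1.3, -0.6]
grip_width: 0.0323
gripper_force: 34.9
```

```bash
python3 -m jog '[{"linear":[0.01,0,0.1],"roll":0},{"linear":[0,0,0.06],"roll":0},{"linear":[0,0,0.04],"roll":0},{"linear":[0,0,0.02],"roll":0},{"linear":[0,0,0],"roll":0},{"linear":[0,0,0],"roll":0}]'
```

```text
time_s: 36.48
position: [0.4712, -0.4514, 0.0148]
tool_rot: [[-0.001, 1.0, 0.0], [1.0, 0.001, -0.001], [-0.001, 0.0, -1.0]]
ft_force: [-2.3, 2.9, 6.8]
grip_width: 0.0327
gripper_force: 35.7
```

```bash
python3 -m jog '[{"linear":[0,0,0],"roll":0},{"linear":[0,0,0],"roll":0},{"linear":[0,0,0],"roll":0},{"linear":[0,0,0],"roll":0},{"linear":[0,0,-0.3],"roll":0},{"linear":[0,0,-0.8],"roll":0},{"linear":[0,0,-1],"roll":0},{"linear":[0,0,-1],"roll":0},{"linear":[0,0,-1],"roll":0},{"linear":[0,0,-1],"roll":0},{"linear":[0,0,-1],"roll":0},{"linear":[0,0,-1],"roll":0}]' 0.6
python3 -m jog '[{"linear":[0.5,0,-0.7],"roll":0},{"linear":[1,0,-0.3],"roll":0},{"linear":[1,0,0],"roll":0},{"linear":[1,0,0],"roll":0},{"linear":[0.5,0,0],"roll":0},{"linear":[0,0,0],"roll":0},{"linear":[0,0,0],"roll":0}]'
python3 - <<'E'
from h import *
im=optics.get_image('wrist');c=optics.calibration('wrist');cv2.imwrite('pics/wf.png',im[:,:,::-1]);np.save('wf.npy',np.array(c['T']))
sd=optics.get_image('side');cv2.imwrite('pics/sf.png',sd[:,:,::-1]);S=optics.calibration('side')
P=[(.4607,-.222),(.4623,-.298),(.473,-.379),(.4712,-.4513)];H=[.12,.098,.078,.06]
def mark(img,cal,x0,y0,w,h,k):
    t=cv2.resize(img[y0:y0+h,x0:x0+w],None,fx=k,fy=k,interpolation=cv2.INTER_CUBIC); t=np.clip(t.astype(int)*1.5,0,255).astype('uint8')
    for p,hh in zip(P,H):
        for z in (hh+.008,.008):
            u=((proj(cal,(*p,z))-(x0,y0)+.5)*k-.5).round().astype(int); cv2.drawMarker(t,tuple(map(int,u)),(0,255,0),0,8,1)
    return t
a=mark(im,c,220,20,200,300,2);b=mark(sd,S,240,190,130,200,3)
o=np.zeros((600,800,3),'uint8');o[:,:400]=a;o[:,400:790]=b
cv2.imwrite('pics/final.png',o[:,:,::-1])
E
```

```text
time_s: 37.48
position: [0.4707, -0.4507, 0.301]
tool_rot: [[-0.001, 1.0, 0.001], [1.0, 0.001, -0.001], [-0.001, 0.001, -1.0]]
ft_force: [0.2, -0.8, -0.3]
grip_width: 0.0685
gripper_force: 0.0
time_s: 38.07
position: [0.471, -0.2907, 0.339]
tool_rot: [[-0.002, 1.0, 0.001], [1.0, 0.002, -0.001], [-0.001, 0.001, -1.0]]
ft_force: [0.0, -0.1, -0.1]
grip_width: 0.0685
gripper_force: 0.0
```

View pics/final.png

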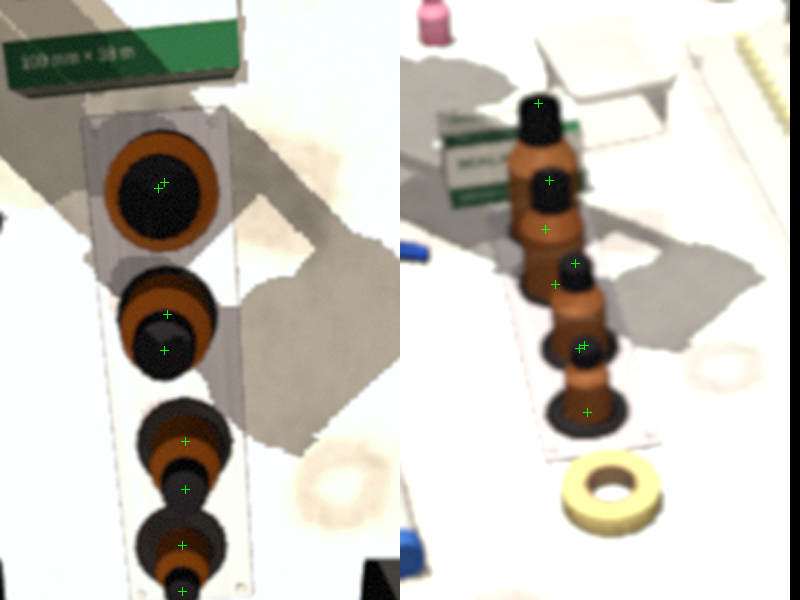

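The marked predictions for the cap tops and bases fall on all four bottles. In order from carton to tape they stand tallest, large, medium, small: upright, centred on their pads to within about 2–3 mm. The carton and tape haven't moved, and the gripper is clear.

```bash
python3 -c "
from rig import env
print(env.close_job())"
```

```text
the job is handed in; nothing more can be done
None
```

The four bottles stand upright on the pads in height order, shortest by the tape and tallest by the carton, with the tape and carton unmoved; the job was handed in at about 38 s, and no verdict was shown.

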